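# Air the denture case by its lever

## Robot

A 6-joint arm with a two-finger parallel gripper is mounted at the origin on the work surface. World frame = base frame: x ahead of the robot, y to its left, z up, the work surface at z = 0. Lengths are in m, angles in rad, forces in N, time in s.
With the tool pointing down it reaches from about 0.325 to 0.775 m from the base axis. Payload 9.3 kg.
Tool frame: the origin (TCP) lies at the very end of the fingers, on their centre line; the grasp point (between the pads) lies 19 mm behind it; z points along the fingers, y is the line along which they close (so a half turn about z gives the same grasp; the last joint's range is limited). The gripper opens to 85 mm and grips with 20 to 120 N. Pads are 22 mm wide; open, the fingers measure 114 mm over their backs; the gripper's body (76 mm by 85 mm) begins 54 mm behind the grasp point. The pads swing forward as they close: fully open they stand 13 mm farther back than shut.
Start: joints at [-1.5, 0.259, 0.021, 1.334, 0, 1.418], TCP at [0.122, -0.536, 0.231] pointing down, gripper open.
Joint ranges: [-3.04, 3.04], [-0.91, 1.82], [-1.04, 1.36], [-1.92, 1.95], [-1.52, 1.45], [-3.14, 3.14]. Speed limits (rad/s): [2.22, 2.22, 2.79, 3.14, 3.14, 3.14].

## Interface

Orientations are given as a rotation vector (axis times angle).
In Python, from cell import r gives the robot as it stands.
- The arm moves only by the shell command python3 -m handwheel 'ROWS'. ROWS is a JSON object of lists of equal length, an entry for each row: "travel": the shift along the tool's x, y, z in mm, a list of three; "twist": the turn about the tool's z in degrees; "hand": the opening in per cent of the stroke, from 0 (shut) to 100 (fully open). In form: {"travel": [[dx, dy, dz], ...], "twist": [twist, ...], "hand": [hand, ...]}. A call has 1 to 5 rows; each row shifts and turns the commanded pose from where the row before left it, along the tool's axes as they then stand; what a row does not reach is not made up. A row lasts 1/12 s, in which the tool goes at most 41.7 mm and 7.16 degrees, less where a joint would pass 70% of its speed; a pose out of reach is approached as far as the arm can. A call is refused whole if a number of a shift passes 41.7 or a number of a turn 7.16, either way. A call with a gripper value outside its range is refused whole. The fingers move at their own pace and stop on an object; the grip force is fixed at half the most. Time passes only in rows, so rows that do not move let the fingers close. It gives the time, the measured TCP pose, the force, the opening and the grip force at its end, in the units of the state.
- r.observe(): the state, without advancing time (a new reading comes with each control period).
- r.snapshot(name): name is "scene" or "top" or "wrist"; returns (picture, depth): 480x640x3 uint8, red, green, blue; 480x640 float32, m along the optical axis (not along the pixel's ray), 0 where there is no reading.
- r.camera_model(name): a dict with "fov_y" (degrees; the focal length in pixels is half the picture's height over the tangent of half this angle, whatever the lens; pixels are square), "cx", "cy" (the principal point, pixels), "origin" and "orientation" of the camera in the world; the wrist camera has in their place "hand_eye" (4x4, takes a point from camera to tool coordinates, whose origin is the TCP and whose axes are the flange's). Camera axes: x right, y up, looking along -z (the intrinsics and any distortion apply to the point x, -y, -z); pixel columns grow to the right and rows downward; lengths in m; the calibration is good to about 2 mm. A picture is of the moment at which its call begins: read the wrist's pose just before it. camera_model takes no time and is no camera call.
- r.job_done(): hands the job in; it is judged then, once.
The state is a dict: "time": time; "joint_positions": joint angles; "joint_vel": joint speeds; "joint_torque": joint torques, N m; "tcp_pos": TCP position; "eef_rot": TCP orientation; "force": force on the tool from outside, world axes, zero at the start; "moment": the same for the moment, N m; "finger_gap": finger opening in m; "grasp_force": force on a finger pad.
Only numpy, scipy, OpenCV 4.12 (cv2) and the standard library are available. Lean on these libraries where they do the work, as an engineer would, in place of code of your own. Each camera call takes 0.05 s, during which the arm holds its last target. There are 200 camera calls.

## Task

Air the denture case, the larger of the two lever cases: with the fingertips press its front lever right down so that the lid stands fully open, hold it there for three seconds, then let the lever come up slowly so that the lid eases shut and never drops or slams. Work it by the lever only, without touching the lid; finish clear with the lid shut, leave the small case shut, and leave the bottle, nailbrush and pill box standing where they are, neither pushed about nor picked up.

Things in the scene. Friction and masses are not known exactly. Their poses are not given: they have to be found in the camera images.
- denture_case: the denture case: the larger (wider, taller) of two rose plastic lever cases. Box 100 mm front to back (x), 120 wide (y), 70 high; lid top at 78. Fixed, at a yaw up to 17 degrees. Origin: centre of its underside, on the ledge; x points from its front (lever side, robot side) to its back, z up. A 6 mm thick foot strip lies under the lever.
- denture_paddle (a point): top centre of the chrome paddle of the denture case's lever, 85 mm ahead of the box's front; moves with it. Paddle 34 (x) x 90 (y) x 6 mm, top 60 mm above the ledge at rest, about 25 mm when pressed to its stop (0.30 rad about a level axis, 115 mm behind it and 35 mm above the ledge). Needs about 1 N at first, 2 to 3.5 N at the bottom; springs back up.
- denture_lever (a joint): angle of the denture case's lever, rad: 0 up (lid shut), 0.30 pressed to its stop (lid fully open)
- denture_lid: the denture case's lid, a plate 104 x 124 x 6 mm hinged along the box's upper back edge; origin on the hinge line. Its front edge swings up and back to 1.08 rad when fully open. Linked both ways to the lever: it turns 3.6 times the lever's angle, and falls shut with a bang if the lever is let go.
- soap_case: the small case for soap ends: the narrower, lower of two rose plastic lever cases. Box 100 mm front to back (x), 70 wide (y), 50 high; lid top at 58. Fixed, at a yaw up to 17 degrees. Origin: centre of its underside, on the ledge; x points from its front (lever side, robot side) to its back, z up. A 6 mm thick foot strip lies under the lever.
- soap_paddle (a point): top centre of the chrome paddle of the soap case's lever, 85 mm ahead of the box's front; moves with it. Paddle 34 (x) x 52 (y) x 6 mm, top 60 mm above the ledge at rest, about 25 mm when pressed to its stop (0.30 rad about a level axis, 115 mm behind it and 35 mm above the ledge). Needs about 1 N at first, 2 to 3.5 N at the bottom; springs back up.
- soap_lever (a joint): angle of the soap case's lever, rad: 0 up (lid shut), 0.30 pressed to its stop (lid fully open)
- soap_lid: the soap case's lid, a plate 104 x 74 x 6 mm hinged along the box's upper back edge; origin on the hinge line. Its front edge swings up and back to 1.08 rad when fully open. Linked both ways to the lever: it turns 3.6 times the lever's angle, and falls shut with a bang if the lever is let go.
- bottle: green glass bottle with a chrome pump top, 64 mm across, 181 mm tall, loose, standing between and behind the cases; origin at the centre of its underside
- nailbrush: wooden nailbrush lying bristles down, 45 x 95 x 30 mm, loose; origin at the centre of its underside
- pillbox: round white plastic pill box, 71 mm across, 28 mm tall, loose; origin at the centre of its underside
Mind the look-alikes: they are no part of the job. Of the things shaped like the bottle, the green one is meant.

How it is judged:
By the outcome, as a careful person would: the job done as asked, in the order asked, and still so for the second after the job is handed in, with the robot touching nothing.
It also fails if it takes over 48 s, if anything falls off the work surface, if the arm or the gripper's body presses on something with over 40 N, if the wrist force passes 120 N, or if a joint passes its speed limit or range.

## Working session

There is one attempt and no reset: what is moved stays moved. The work goes in short steps, Python scripts to look and compute and a shell command to move; the robot and the scene stay as the last step left them, time stands still between calls to the robot, and variables do not carry over. Pictures are saved under pics/ and viewed, at most 10 in all, crops included, and the job is handed in when it is done.

```bash
mkdir -p pics; ls; python3 - <<'E'
from cell import r
import cv2,numpy as np
s=r.observe();print(s)
for n in("scene","top"):
    print(n,r.camera_model(n))
    p,d=r.snapshot(n);cv2.imwrite(f"pics/{n}0.png",p[:,:,::-1]);np.savez(f"{n}0.npz",p=p,d=d)
    print((d==0).mean())
print(r.camera_model("wrist"))
E
```

```text
pics
{'time': 0.0, 'joint_positions': array([-1.49961737e+00,  2.59212163e-01,  2.07289148e-02,  1.33372579e+00,
       -6.05194346e-06,  1.41819895e+00]), 'joint_vel': array([-0.00017672, -0.00063685,  0.00123038,  0.0002039 , -0.00200048,
       -0.0014607 ]), 'joint_torque': array([-1.44494341e-03, -5.55636370e+01,  3.44528675e+01,  1.37693182e-02,
       -2.76107448e-04, -1.47273425e-06]), 'tcp_pos': array([ 0.12202557, -0.53598106,  0.23064241]), 'eef_rot': array([-3.12054546e+00, -3.50616459e-01, -8.07775005e-05]), 'force': array([-0.15552992, -0.16647569,  0.18194399]), 'moment': array([-0.01967443,  0.01058301, -0.0237278 ]), 'grasp_force': 0.0, 'finger_gap': 0.08548955476039966}
scene {'fov_y': 43.07654951318169, 'cx': 319.4786011587961, 'cy': 237.18860751613155, 'origin': array([ 1.15771696, -0.87774786,  0.91426301]), 'orientation': array([0.85899353, 0.23727688, 0.48220468])}
0.003990885416666667
top {'fov_y': 56.862048115363734, 'cx': 317.1519200092211, 'cy': 239.59076805203424, 'origin': array([0.56139078, 0.01460607, 1.00613513]), 'orientation': array([ 0.04367086, -0.09868914, -1.5665622 ])}
0.004036458333333334
{'fov_y': 68.5871813089521, 'cx': 320.7105650471771, 'cy': 238.6789244885265, 'hand_eye': array([[ 4.40490234e-04,  9.54679640e-01,  2.97634996e-01,
         7.60565173e-02],
       [ 9.99999403e-01, -1.22828590e-04, -1.08598794e-03,
        -7.67314577e-04],
       [-1.00021249e-03,  2.97635296e-01, -9.54679124e-01,
        -1.42261851e-01],
       [ 0.00000000e+00,  0.00000000e+00,  0.00000000e+00,
         1.00000000e+00]])}
```

View pics/scene0.png

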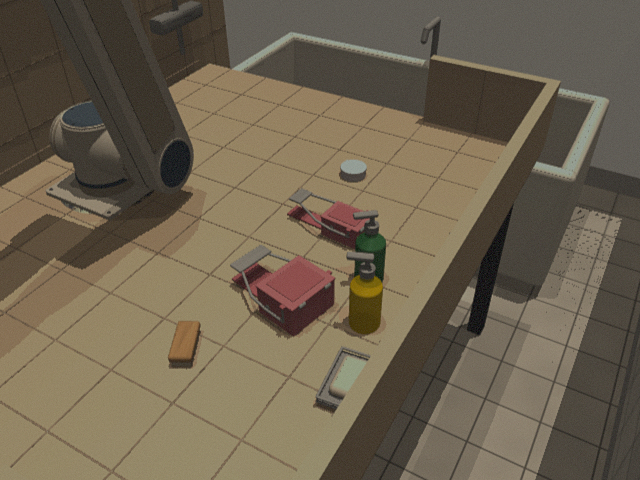

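View pics/top0.png

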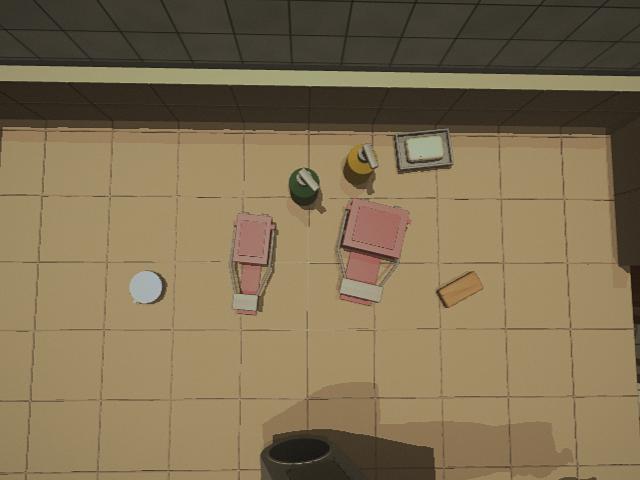

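The scene view shows two rose lever cases: A at scene (295,293) / top (375,230), and B at scene (345,223) / top (253,240). A is clearly wider and taller, so it is the denture case, with its paddle at top (361,290) / scene (251,259). I'll confirm this in a crop and measure.

```bash
cat > h.py <<'E'
import numpy as np,cv2
from scipy.spatial.transform import Rotation as R
def ray(c,uv,pose=None):
    f=240/np.tan(np.radians(c["fov_y"])/2)
    d=np.array([(uv[0]-c["cx"])/f,-(uv[1]-c["cy"])/f,-1.])
    if "origin" in c: return np.array(c["origin"]),R.from_rotvec(c["orientation"]).apply(d)
    T=pose@c["hand_eye"]; return T[:3,3],T[:3,:3]@d
def plane(o,d,z): return o+d*(z-o[2])/d[2]
def tri(a,b):
    A=np.stack([a[1],-b[1]],1);t=np.linalg.lstsq(A,b[0]-a[0],rcond=None)[0]
    p,q=a[0]+t[0]*a[1],b[0]+t[1]*b[1];return (p+q)/2,np.linalg.norm(p-q)
def dep(c,uv,z,pose=None):
    o,d=ray(c,uv,pose);return o+d*z
def pose(s):
    T=np.eye(4);T[:3,:3]=R.from_rotvec(s["eef_rot"]).as_matrix();T[:3,3]=s["tcp_pos"];return T
E
python3 - <<'E'
from h import *
from cell import r
S,T=[np.load(n+"0.npz") for n in("scene","top")]
cs,ct=r.camera_model("scene"),r.camera_model("top")
def masks(p):
    h=cv2.cvtColor(p,cv2.COLOR_RGB2HSV);H,Sa,V=[h[...,i].astype(int) for i in range(3)]
    return ((Sa<70)&(V>90)).astype('uint8'), (((H>165)|(H<5))&(Sa>80)&(V>60)).astype('uint8')
for nm,D,c in(("scene",S,cs),("top",T,ct)):
    g,k=masks(D["p"])
    for t,m in(("grey",g),("rose",k)):
        m=cv2.morphologyEx(m,cv2.MORPH_OPEN,np.ones((5,5)))
        for cn in cv2.findContours(m,0,1)[0]:
            a=cv2.contourArea(cn)
            (u,v),wh,an=cv2.minAreaRect(cn)
            if 150<a<9000 and v>140 and v<330:
                z=float(D["d"][int(v),int(u)])
                print(nm,t,int(a),np.round([u,v,*wh,an],1),np.round(dep(c,(u,v),z),3),[np.round(dep(c,b,z),3)[:2].tolist() for b in cv2.boxPoints(((u,v),wh,an))])
a=cv2.resize(S["p"][170:350,210:410],None,fx=2.6,fy=2.6)
b=cv2.resize(T["p"][140:320,215:415],None,fx=2.6,fy=2.6)
cv2.imwrite("pics/crop.png",cv2.resize(np.hstack([a,b]),(800,360))[:,:,::-1])
E
```

```text
scene grey 432 [462.8 306.4  12.3  43.1  28.4] [ 0.817  0.771 -0.746] [[0.785, 0.708], [0.808, 0.826], [0.85, 0.834], [0.827, 0.716]]
scene grey 385 [250.2 257.3  11.9  38.3  56.3] [ 0.541 -0.113  0.061] [[0.509, -0.14], [0.554, -0.081], [0.573, -0.086], [0.528, -0.144]]
scene grey 591 [ 83.8 201.   68.7  12.8  19.1] [ 0.013 -0.097  0.012] [[-0.066, -0.133], [-0.067, -0.111], [0.093, -0.061], [0.094, -0.083]]
scene grey 295 [353.5 166.   14.   25.   90. ] [0.547 0.355 0.028] [[0.512, 0.349], [0.57, 0.382], [0.582, 0.361], [0.524, 0.328]]
scene grey 271 [104.  142.5  19.   20.   90. ] [ 0.082 -0.044  0.174] [[0.055, -0.043], [0.096, -0.02], [0.11, -0.045], [0.069, -0.069]]
scene rose 2365 [290.2 281.3  50.9  75.4  54. ] [ 0.667 -0.152  0.082] [[0.589, -0.199], [0.667, -0.09], [0.744, -0.106], [0.666, -0.215]]
scene rose 652 [345.4 216.3  41.   23.6  27.6] [0.649 0.116 0.058] [[0.602, 0.087], [0.609, 0.127], [0.695, 0.144], [0.688, 0.105]]
top grey 348 [244.5 301.6  24.6  15.7   5.7] [0.516 0.134 0.059] [[0.502, 0.162], [0.535, 0.159], [0.529, 0.107], [0.497, 0.11]]
top grey 583 [360.8 289.6  41.7  15.6  12.8] [ 0.541 -0.112  0.06 ] [[0.535, -0.065], [0.567, -0.072], [0.547, -0.158], [0.515, -0.151]]
top grey 812 [145.  286.5  31.   32.   90. ] [0.547 0.354 0.025] [[0.58, 0.389], [0.58, 0.32], [0.513, 0.32], [0.513, 0.389]]
top grey 166 [308.9 178.6  25.    8.8  50.2] [0.753 0.001 0.179] [[0.765, 0.023], [0.776, 0.01], [0.74, -0.02], [0.729, -0.007]]
top grey 227 [402.4 152.5  32.5  10.   81.9] [ 0.853 -0.216  0.018] [[0.888, -0.199], [0.892, -0.222], [0.818, -0.233], [0.815, -0.21]]
top grey 689 [427.5 146.7  21.9  39.5  79.4] [ 0.861 -0.268  0.038] [[0.877, -0.22], [0.894, -0.307], [0.845, -0.317], [0.829, -0.229]]
```

View pics/crop.png

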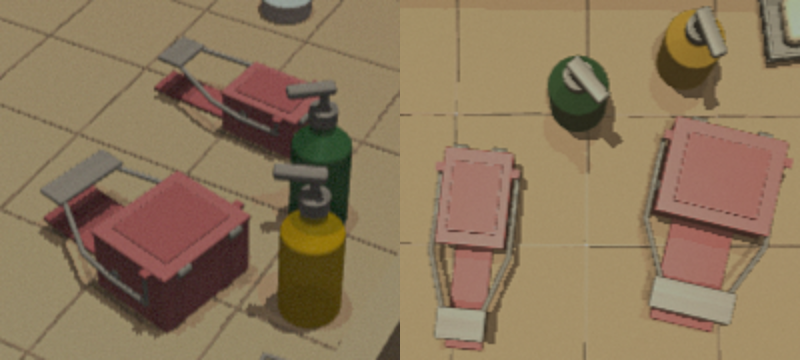

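The crop confirms it: A (left picture (170,250), right picture (715,180)) is wider and taller, so it's the denture case. Its paddle is centred at (0.541, -0.112, 0.060), with both views agreeing to 1 mm. It's 88 mm long, as stated, and the yaw is about -13°. The green bottle stands behind the cases and the yellow one is a decoy. Next I'll compute the move in tool axes.

```bash
cat > st.py <<'E'
from h import *
from cell import r
s=r.observe();M=R.from_rotvec(s["eef_rot"]).as_matrix()
print("t",round(s["time"],2),"tcp",np.round(s["tcp_pos"]*1e3,1),"F",np.round(s["force"],1),"gap",round(s["finger_gap"],3),"j",np.round(s["joint_positions"],2))
print("x",M[:,0].round(3),"y",M[:,1].round(3))
for z in(.12,.06):print("to",z,np.round(M.T@(np.array([.541,-.112,z])-s["tcp_pos"])*1e3,1))
E
python3 st.py
```

```text
t 0.1 tcp [ 122.  -536.   230.7] F [0.3 1.2 0.1] gap 0.085 j [-1.5   0.26  0.02  1.33  0.    1.42]
x [0.975 0.222 0.   ] y [ 0.222 -0.975 -0.001]
to 0.12 [ 502.6 -320.4  111.2]
to 0.06 [ 502.6 -320.3  171.2]
```

```bash

python3 -m handwheel '{"travel":[[31,-20,0],[31,-20,0],[31,-20,0],[31,-20,0],[31,-20,0]],"twist":[0,0,0,0,0],"hand":[0,0,0,0,0]}'
python3 -m handwheel '{"travel":[[31,-20,0],[31,-20,0],[31,-20,0],[31,-20,0],[31,-20,0]],"twist":[0,0,0,0,0],"hand":[0,0,0,0,0]}'
python3 -m handwheel '{"travel":[[31,-20,0],[31,-20,0],[31,-20,0],[31,-20,0],[20,-10,0]],"twist":[0,0,0,0,0],"hand":[0,0,0,0,0]}' 
python3 st.py
```

```text
time: 0.52
tcp_pos: [0.2517, -0.4029, 0.231]
eef_rot: [-3.121, -0.35, 0.0]
force: [0.7, 0.4, -0.1]
finger_gap: 0.0258
grasp_force: 0.0
time: 0.93
tcp_pos: [0.3808, -0.2708, 0.2312]
eef_rot: [-3.122, -0.351, 0.0]
force: [0.8, -0.5, -0.7]
finger_gap: -0.0
grasp_force: 0.0
time: 1.35
tcp_pos: [0.5019, -0.1499, 0.231]
eef_rot: [-3.121, -0.354, 0.0]
force: [0.1, -1.2, 0.3]
finger_gap: -0.0004
grasp_force: 0.0
t 1.35 tcp [ 501.9 -149.9  231. ] F [ 0.1 -1.2  0.3] gap -0.0 j [-0.45  0.21 -0.04  1.32  0.    2.47]
x [0.975 0.224 0.   ] y [ 0.224 -0.975 -0.001]
to 0.12 [ 46.6 -28.1 111. ]
to 0.06 [ 46.6 -28.1 171. ]
```

Case 1 (j6 grows with j1), so negative twist is safe.

```bash

python3 -m handwheel '{"travel":[[0,0,5],[0,0,5],[0,0,5],[0,0,5],[0,0,5]],"twist":[-7,-7,-7,-7,-7],"hand":[0,0,0,0,0]}'
python3 -m handwheel '{"travel":[[0,0,5],[0,0,5],[0,0,5],[0,0,5],[0,0,5]],"twist":[-7,-7,-7,-7,-7],"hand":[0,0,0,0,0]}' 
python3 -m handwheel '{"travel":[[0,0,5],[0,0,5],[0,0,5],[0,0,5],[0,0,5]],"twist":[-7,-7,-7,-7,-7],"hand":[0,0,0,0,0]}' 
python3 -m handwheel '{"travel":[[0,0,5],[0,0,0],[0,0,0],[0,0,0],[0,0,0]],"twist":[-7,-7,-7,-7,-7],"hand":[0,0,0,0,0]}' 
python3 -m handwheel '{"travel":[[0,0,0],[0,0,0],[0,0,0]],"twist":[-7,-7,0],"hand":[0,0,0]}' | tail -4
python3 st.py
```

```text
time: 1.77
tcp_pos: [0.5003, -0.1525, 0.2056]
eef_rot: [-2.867, -1.282, 0.001]
force: [-0.4, 0.8, 0.7]
finger_gap: -0.0005
grasp_force: 0.0
time: 2.18
tcp_pos: [0.5002, -0.1527, 0.1807]
eef_rot: [-2.349, -2.085, 0.0]
force: [-0.2, 0.9, 0.2]
finger_gap: 0.0002
grasp_force: 0.0
time: 2.6
tcp_pos: [0.5002, -0.1526, 0.1557]
eef_rot: [-1.614, -2.695, 0.0]
force: [0.2, 0.5, -0.5]
finger_gap: 0.0
grasp_force: 0.0
time: 3.02
tcp_pos: [0.5002, -0.1527, 0.1509]
eef_rot: [-0.729, -3.055, -0.0]
force: [0.0, -0.2, 0.1]
finger_gap: -0.0004
grasp_force: 0.0
eef_rot: [-0.352, -3.121, -0.0]
force: [0.3, 0.4, 0.0]
finger_gap: -0.0001
grasp_force: 0.0
t 3.27 tcp [ 500.2 -152.7  151. ] F [0.3 0.4 0. ] gap -0.0 j [-0.46  0.25 -0.2   1.12  0.   -0.23]
x [-0.975  0.222  0.001] y [0.222 0.975 0.   ]
to 0.12 [-30.8  48.7  31. ]
to 0.06 [-30.8  48.7  91. ]
```

```bash

python3 -m handwheel '{"travel":[[-15,24,15],[-16,25,15],[0,0,20],[0,0,15],[0,0,5]],"twist":[0,0,0,0,0],"hand":[0,0,0,0,0]}' >/dev/null
python3 -m handwheel '{"travel":[[0,0,3],[0,0,0],[0,0,0]],"twist":[0,0,0],"hand":[0,0,0]}' >/dev/null
python3 st.py; python3 - <<'E'
from cell import r
import cv2,numpy as np
a=r.snapshot("scene")[0][170:350,180:410];b=r.snapshot("top")[0][190:370,290:450]
cv2.imwrite("pics/c2.png",np.hstack([cv2.resize(a,(460,360)),cv2.resize(b,(320,360))])[:,:,::-1])
E
```

```text
t 3.93 tcp [ 542.  -112.5   79. ] F [-0.3 -1.   0.1] gap 0.0 j [-0.36  0.35 -0.25  0.97 -0.   -0.12]
x [-0.973  0.23  -0.001] y [ 0.23   0.973 -0.   ]
to 0.12 [  1.    0.3 -41. ]
to 0.06 [ 1.1  0.3 19. ]
```

View pics/c2.png

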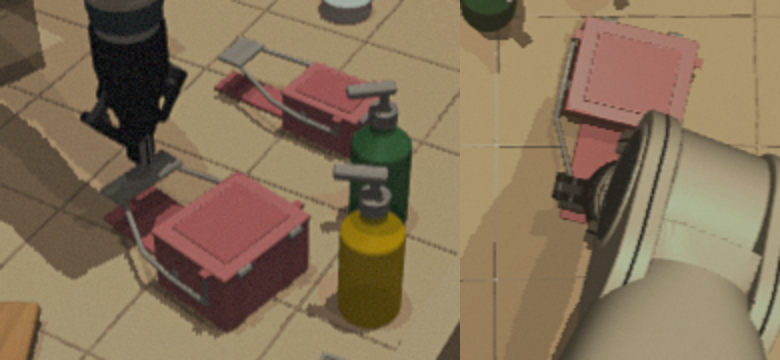

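The picture shows the shut fingertips over the middle of the denture paddle (left (145,165)), with the lid area clear of the gripper. Pressing now.

```bash

python3 -m handwheel '{"travel":[[0,0,3],[0,0,3],[0,0,3],[0,0,3],[0,0,2]],"twist":[0,0,0,0,0],"hand":[0,0,0,0,0]}' |egrep 'tcp|force:'
python3 -m handwheel '{"travel":[[0,0,1.5],[0,0,1.5],[0,0,1.5],[0,0,1.5],[0,0,1.5]],"twist":[0,0,0,0,0],"hand":[0,0,0,0,0]}' |egrep 'tcp|force:'
python3 -m handwheel '{"travel":[[0,0,1.5],[0,0,1.5],[0,0,1.5],[0,0,1.5],[0,0,1.5]],"twist":[0,0,0,0,0],"hand":[0,0,0,0,0]}' |egrep 'tcp|force:'
python3 -m handwheel '{"travel":[[0,0,1.5],[0,0,1.5],[0,0,1.5],[0,0,1.5],[0,0,1.5]],"twist":[0,0,0,0,0],"hand":[0,0,0,0,0]}' |egrep 'tcp|force:'
```

```text
tcp_pos: [0.5416, -0.1121, 0.0638]
force: [0.1, 0.7, -0.2]
grasp_force: 0.0
tcp_pos: [0.5416, -0.1121, 0.0567]
force: [-0.5, 0.7, 0.9]
grasp_force: 0.7
tcp_pos: [0.5417, -0.1121, 0.0491]
force: [-0.9, 0.1, 1.0]
grasp_force: 0.9
tcp_pos: [0.5417, -0.1121, 0.0416]
force: [-2.3, 0.6, 2.2]
grasp_force: 1.1
```

```bash

python3 -m handwheel '{"travel":[[0,0,1.5],[0,0,1.5],[0,0,1.5],[0,0,1.5],[0,0,1.5]],"twist":[0,0,0,0,0],"hand":[0,0,0,0,0]}' |egrep 'tcp|^force:'
python3 -m handwheel '{"travel":[[0,0,1],[0,0,1],[0,0,1],[0,0,1],[0,0,1]],"twist":[0,0,0,0,0],"hand":[0,0,0,0,0]}' |egrep 'tcp|^force:'
python3 -m handwheel '{"travel":[[0,0,1],[0,0,0.5],[0,0,0.5],[0,0,0.5],[0,0,0.5]],"twist":[0,0,0,0,0],"hand":[0,0,0,0,0]}' |egrep 'time|tcp|^force:'
```

```text
tcp_pos: [0.5417, -0.1121, 0.0341]
force: [-1.1, 1.2, 1.8]
tcp_pos: [0.5418, -0.1121, 0.0292]
force: [-2.7, -0.3, 2.2]
time: 6.95
tcp_pos: [0.542, -0.1122, 0.0269]
force: [-3.9, 0.9, 10.2]
```

```bash

python3 -m handwheel '{"travel":[[0,0,0.4],[0,0,0],[0,0,0]],"twist":[0,0,0],"hand":[0,0,0]}' |egrep 'time|tcp|^force:'
python3 - <<'E'
from cell import r
import cv2,numpy as np
p=r.snapshot("scene")[0];np.savez("open.npz",p=p)
cv2.imwrite("pics/c3.png",cv2.resize(p[150:370,180:420],(720,600))[:,:,::-1])
E
```

```text
time: 7.2
tcp_pos: [0.5419, -0.1122, 0.0268]
force: [-4.7, 1.6, 11.6]
```

View pics/c3.png

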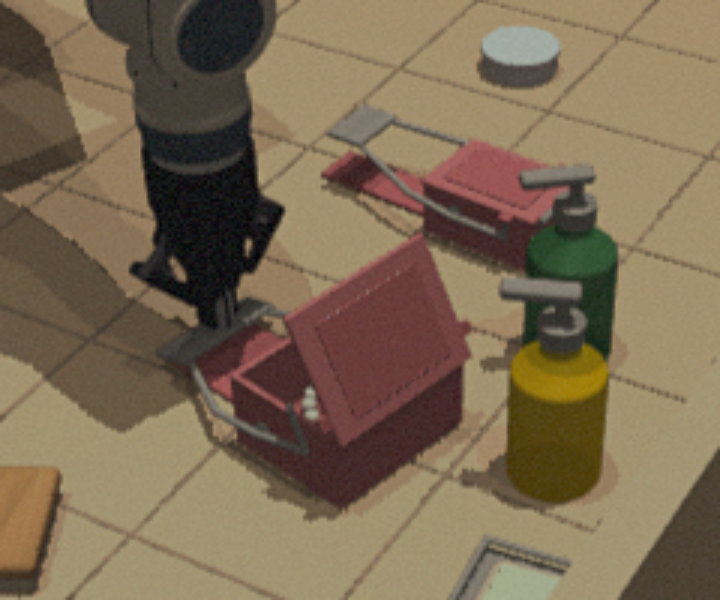

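The lid stands open about 60° with the fingertips on the paddle only (200-240, 325). The small case is still shut. Holding for 3.75 s, then a slow release.

```bash

H() { egrep 'time|tcp|^force:' | tr '\n' ' '; echo; }
python3 -m handwheel '{"travel":[[0,0,0],[0,0,0],[0,0,0],[0,0,0],[0,0,0]],"twist":[0,0,0,0,0],"hand":[0,0,0,0,0]}' |H
python3 -m handwheel '{"travel":[[0,0,0],[0,0,0],[0,0,0],[0,0,0],[0,0,0]],"twist":[0,0,0,0,0],"hand":[0,0,0,0,0]}' |H
python3 -m handwheel '{"travel":[[0,0,0],[0,0,0],[0,0,0],[0,0,0],[0,0,0]],"twist":[0,0,0,0,0],"hand":[0,0,0,0,0]}' |H
python3 -m handwheel '{"travel":[[0,0,0],[0,0,0],[0,0,0],[0,0,0],[0,0,0]],"twist":[0,0,0,0,0],"hand":[0,0,0,0,0]}' |H
python3 -m handwheel '{"travel":[[0,0,0],[0,0,0],[0,0,0],[0,0,0],[0,0,0]],"twist":[0,0,0,0,0],"hand":[0,0,0,0,0]}' |H
python3 -m handwheel '{"travel":[[0,0,0],[0,0,0],[0,0,0],[0,0,0],[0,0,0]],"twist":[0,0,0,0,0],"hand":[0,0,0,0,0]}' |H
python3 -m handwheel '{"travel":[[0,0,0],[0,0,0],[0,0,0],[0,0,0],[0,0,0]],"twist":[0,0,0,0,0],"hand":[0,0,0,0,0]}' |H
python3 -m handwheel '{"travel":[[0,0,0],[0,0,0],[0,0,0],[0,0,0],[0,0,0]],"twist":[0,0,0,0,0],"hand":[0,0,0,0,0]}' |H
python3 -m handwheel '{"travel":[[0,0,0],[0,0,0],[0,0,0],[0,0,0],[0,0,0]],"twist":[0,0,0,0,0],"hand":[0,0,0,0,0]}' |H
python3 -m handwheel '{"travel":[[0,0,-0.3],[0,0,-0.3],[0,0,-0.4],[0,0,-0.4],[0,0,-0.4]],"twist":[0,0,0,0,0],"hand":[0,0,0,0,0]}' |H
python3 -m handwheel '{"travel":[[0,0,-0.5],[0,0,-0.5],[0,0,-0.5],[0,0,-0.5],[0,0,-0.5]],"twist":[0,0,0,0,0],"hand":[0,0,0,0,0]}' |H
python3 -m handwheel '{"travel":[[0,0,-0.5],[0,0,-0.5],[0,0,-0.5],[0,0,-0.5],[0,0,-0.5]],"twist":[0,0,0,0,0],"hand":[0,0,0,0,0]}' |H
```

```text
time: 7.67 tcp_pos: [0.542, -0.1122, 0.0268] force: [-5.0, 1.6, 11.3] 
time: 8.08 tcp_pos: [0.5419, -0.1122, 0.0268] force: [-4.5, 1.0, 11.6] 
time: 8.5 tcp_pos: [0.542, -0.1122, 0.0268] force: [-4.9, 1.9, 10.8] 
time: 8.92 tcp_pos: [0.542, -0.1122, 0.0268] force: [-4.7, 1.9, 11.9] 
time: 9.33 tcp_pos: [0.542, -0.1122, 0.0268] force: [-5.0, 0.8, 12.7] 
time: 9.75 tcp_pos: [0.542, -0.1122, 0.0268] force: [-4.7, 1.7, 11.0] 
time: 10.17 tcp_pos: [0.542, -0.1122, 0.0268] force: [-4.5, 1.6, 11.1] 
time: 10.58 tcp_pos: [0.5419, -0.1122, 0.0267] force: [-4.8, 1.5, 11.4] 
time: 11.0 tcp_pos: [0.5419, -0.1122, 0.0268] force: [-5.7, 1.2, 11.8] 
time: 11.42 tcp_pos: [0.5418, -0.1121, 0.0281] force: [-3.1, 0.2, 3.0] 
time: 11.83 tcp_pos: [0.5417, -0.1121, 0.0301] force: [-2.2, 0.5, 1.8] 
time: 12.25 tcp_pos: [0.5417, -0.1121, 0.0327] force: [-3.0, 0.7, 2.1]
```

```bash

H() { egrep 'time|tcp|^force:' | tr '\n' ' '; echo; }
python3 -m handwheel '{"travel":[[0,0,-0.5],[0,0,-0.5],[0,0,-0.5],[0,0,-0.5],[0,0,-0.5]],"twist":[0,0,0,0,0],"hand":[0,0,0,0,0]}' |H
python3 -m handwheel '{"travel":[[0,0,-0.5],[0,0,-0.5],[0,0,-0.5],[0,0,-0.5],[0,0,-0.5]],"twist":[0,0,0,0,0],"hand":[0,0,0,0,0]}' |H
python3 -m handwheel '{"travel":[[0,0,-0.5],[0,0,-0.5],[0,0,-0.5],[0,0,-0.5],[0,0,-0.5]],"twist":[0,0,0,0,0],"hand":[0,0,0,0,0]}' |H
python3 -m handwheel '{"travel":[[0,0,-0.5],[0,0,-0.5],[0,0,-0.5],[0,0,-0.5],[0,0,-0.5]],"twist":[0,0,0,0,0],"hand":[0,0,0,0,0]}' |H
python3 -m handwheel '{"travel":[[0,0,-0.5],[0,0,-0.5],[0,0,-0.5],[0,0,-0.5],[0,0,-0.5]],"twist":[0,0,0,0,0],"hand":[0,0,0,0,0]}' |H
python3 -m handwheel '{"travel":[[0,0,-0.5],[0,0,-0.5],[0,0,-0.5],[0,0,-0.5],[0,0,-0.5]],"twist":[0,0,0,0,0],"hand":[0,0,0,0,0]}' |H
python3 -m handwheel '{"travel":[[0,0,-0.5],[0,0,-0.5],[0,0,-0.5],[0,0,-0.5],[0,0,-0.5]],"twist":[0,0,0,0,0],"hand":[0,0,0,0,0]}' |H
python3 -m handwheel '{"travel":[[0,0,-0.5],[0,0,-0.5],[0,0,-0.5],[0,0,-0.5],[0,0,-0.5]],"twist":[0,0,0,0,0],"hand":[0,0,0,0,0]}' |H
python3 -m handwheel '{"travel":[[0,0,-0.4],[0,0,-0.4],[0,0,-0.4],[0,0,-0.4],[0,0,-0.4]],"twist":[0,0,0,0,0],"hand":[0,0,0,0,0]}' |H
python3 -m handwheel '{"travel":[[0,0,-0.4],[0,0,-0.4],[0,0,-0.4],[0,0,-0.4],[0,0,-0.4]],"twist":[0,0,0,0,0],"hand":[0,0,0,0,0]}' |H
```

```text
time: 12.67 tcp_pos: [0.5418, -0.1121, 0.0352] force: [-2.6, 0.9, 2.1] 
time: 13.08 tcp_pos: [0.5418, -0.1121, 0.0377] force: [-1.5, 1.1, 2.0] 
time: 13.5 tcp_pos: [0.5418, -0.1121, 0.0402] force: [-0.5, 0.3, 1.3] 
time: 13.92 tcp_pos: [0.5419, -0.1122, 0.0428] force: [0.1, -0.2, 1.5] 
time: 14.33 tcp_pos: [0.5419, -0.1122, 0.0453] force: [1.1, -0.2, 1.5] 
time: 14.75 tcp_pos: [0.5417, -0.1121, 0.0477] force: [2.4, 0.1, 1.5] 
time: 15.17 tcp_pos: [0.5417, -0.1121, 0.0502] force: [1.0, 0.8, 1.3] 
time: 15.58 tcp_pos: [0.5417, -0.1121, 0.0527] force: [0.6, 0.3, 0.1] 
time: 16.0 tcp_pos: [0.5417, -0.1121, 0.0547] force: [1.0, -0.1, 0.4] 
time: 16.42 tcp_pos: [0.5417, -0.1121, 0.0567] force: [0.9, -0.2, -0.0]
```

```bash

H() { egrep 'time|tcp|^force:' | tr '\n' ' '; echo; }
python3 -m handwheel '{"travel":[[0,0,-0.4],[0,0,-0.4],[0,0,-0.4],[0,0,-0.4],[0,0,-0.4]],"twist":[0,0,0,0,0],"hand":[0,0,0,0,0]}' |H
python3 -m handwheel '{"travel":[[0,0,-0.4],[0,0,-0.4],[0,0,-0.4],[0,0,-0.4],[0,0,-0.4]],"twist":[0,0,0,0,0],"hand":[0,0,0,0,0]}' |H
python3 -m handwheel '{"travel":[[0,0,-0.4],[0,0,-0.4],[0,0,-0.4],[0,0,-0.4],[0,0,-0.4]],"twist":[0,0,0,0,0],"hand":[0,0,0,0,0]}' |H
python3 -m handwheel '{"travel":[[0,0,-3],[0,0,-6],[0,0,-10],[0,0,-15],[0,0,-20]],"twist":[0,0,0,0,0],"hand":[0,0,0,0,0]}' |H
python3 -m handwheel '{"travel":[[10,0,-30],[25,0,-30],[35,0,-15],[35,0,0],[20,0,0]],"twist":[0,0,0,0,0],"hand":[0,0,0,0,0]}' |H
python3 -m handwheel '{"travel":[[0,0,0],[0,0,0],[0,0,0]],"twist":[0,0,0],"hand":[0,0,0]}' |H
python3 - <<'E'
from h import *
from cell import r
T=np.load("top0.npz");S=np.load("scene0.npz")
p,d=r.snapshot("scene");t,_=r.snapshot("top")
g=cv2.absdiff(p,S["p"]).max(2)
print("scene diff right of arm",(g[150:400,210:440]>40).sum())
cv2.imwrite("pics/end.png",np.hstack([cv2.resize(p[130:380,150:450],(432,360)),cv2.resize(t[130:340,120:480],(368,215),) .repeat(1,0) if 0 else cv2.copyMakeBorder(cv2.resize(t[130:340,120:480],(368,215)),0,145,0,0,0)])[:,:,::-1])
E
```

```text
time: 16.83 tcp_pos: [0.5417, -0.1121, 0.0587] force: [0.7, 0.0, -0.2] 
time: 17.25 tcp_pos: [0.5415, -0.1121, 0.0606] force: [0.0, 0.1, 0.7] 
time: 17.67 tcp_pos: [0.5417, -0.1121, 0.0627] force: [0.8, 0.5, 0.1] 
time: 18.08 tcp_pos: [0.5412, -0.1119, 0.1172] force: [-0.5, 0.3, 0.2] 
time: 18.5 tcp_pos: [0.4176, -0.0828, 0.1937] force: [0.2, 0.0, -0.5] 
time: 18.75 tcp_pos: [0.4208, -0.0839, 0.1925] force: [0.5, 0.0, -0.4] 
scene diff right of arm 325
```

View pics/end.png

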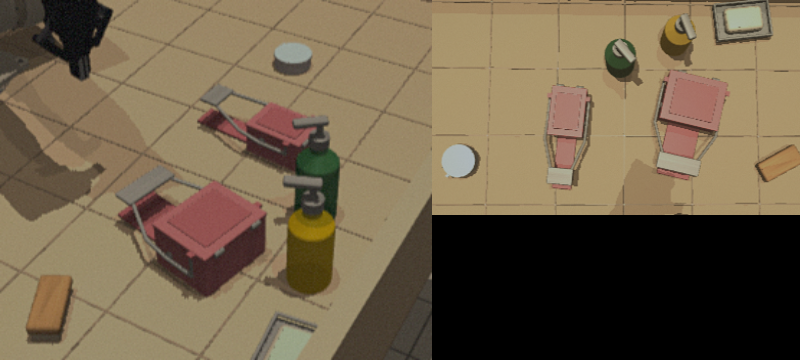

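The denture lid is shut at (210,220) and its paddle is up at (145,185). The small case is shut, the loose things haven't moved, and the gripper is clear. Handing in.

```bash
python3 -c "
from cell import r
print(r.job_done())"
```

```text
the job is handed in; nothing more can be done
None
```

I pressed the denture case's lever to its stop so the lid stood fully open, held it about 4 s, then eased it shut over about 6 s; the arm finished clear at about 19 s, the final pictures show nothing else moved, and the job is handed in (no verdict came back).

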